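# Open the ratchet rack and push the tin in

### The arm

A 6-joint arm with a two-finger parallel gripper is mounted at the origin on the work surface. World frame = base frame: x ahead of the robot, y to its left, z up, the work surface at z = 0. Lengths are in mm, angles in degrees, forces in N, time in s.
With the tool pointing down it reaches from about 300 to 850 mm from the base axis. Payload 4.2 kg.
Tool frame: the origin (TCP) lies between the finger pads; the fingertips stand 25 mm ahead of it and the grasp point (between the pads) lies 6 mm ahead of it; x points along the fingers, y is the direction in which the jaws open and shut, and the axes are right-handed (so a half turn about x gives the same grasp; the last joint's range is limited). The gripper opens to 91 mm and grips with 3 to 60 N. Pads are 32 mm wide; open, the fingers measure 118 mm over their backs; the gripper's body (76 mm by 178 mm) begins 60 mm behind the grasp point.
Start: joints at [-73.682, 18.312, 89.639, -0, 72.044, -1.146], TCP at [172.562, -548.512, 214.576] pointing down, gripper open.
Joint ranges: [-177.97, 177.97], [-48.28, 115.42], [12.27, 149.76], [-77.06, 257.06], [2.81, 150.46], [-146.56, 146.56]. Speed limits (degrees/s): [147.25, 147.25, 180, 180, 180, 180].

### API

Orientations are given as [roll, pitch, yaw] about the fixed x, y, z axes, in that order (R = Rz(yaw) Ry(pitch) Rx(roll)).
In Python, from workcell import env gives the robot as it stands.
- The arm moves only by the tool jog_arm, never from a script. Its argument "plan" is one flat list of numbers, 4 for each row, row after row: the shift along the tool's x, y, z in cm, then the turn about the tool's x in units of 6 degrees (1.0 is 6 degrees). In form: [tx, ty, tz, turn, tx, ty, tz, turn, ...]. A call has 1 to 12 rows; each row shifts and turns the commanded pose from where the row before left it, along the tool's axes as they then stand; what a row does not reach is not made up. A row lasts 1/12 s, in which the tool goes at most 41.7 mm and 7.16 degrees, less where a joint would pass 70% of its speed; a pose out of reach is approached as far as the arm can. A call with a gripper value outside its range is refused whole. "claw" is the finger opening in cm, from 0 to 9.12, set as the call begins (left out, the last holds). The fingers move at their own pace and stop on an object; "newtons" is the grip in N (left out, the last holds). Time passes only in rows, so rows that do not move let the fingers close. It gives the time, the measured TCP pose, the force and the opening at its end, in the units of the state.
- env.state(): the state, without advancing time (a new reading comes with each control period).
- env.grab_frame(name): name is "scene" or "top" or "wrist"; returns the picture (480x640x3 uint8, red, green, blue); there is no depth.
- env.calibration(name): a dict with "vertical_fov" (degrees; the focal length in pixels is half the picture's height over the tangent of half this angle, whatever the lens; pixels are square), "cx", "cy" (the principal point, pixels), "k1" (the pictures are not rectified: a ray, as slopes to the right and down, at radius r is drawn at 1 + k1 r^2 times it, then the intrinsics apply), "origin" and "orientation" of the camera in the world; the wrist camera has in their place "T_tool_cam" (4x4, takes a point from camera to tool coordinates, whose origin is the TCP and whose axes are the tool frame's). Camera axes: x right, y down, z forward; pixel columns grow to the right and rows downward; lengths in mm; the calibration is good to about 2 mm. A picture is of the moment at which its call begins: read the wrist's pose just before it. calibration takes no time and is no camera call.
- env.job_done(): hands the job in, once; it reports no verdict.
The state is a dict: "time_s": time; "qpos": joint angles; "qvel": joint speeds; "effort": joint torques, N m; "ee_pos": TCP position; "ee_rot": TCP orientation; "force": force on the tool from outside, world axes, zero at the start; "torque": the same for the moment, N m; "gripper_width": finger opening in mm.
Only numpy, scipy, OpenCV 4.12 (cv2) and the standard library are available. Lean on these libraries where they do the work, as an engineer would, in place of code of your own. Each camera call takes 0.05 s, during which the arm holds its last target.

### The job

Make room in the counter rack for the wide round steel tin: press down the thumb pad of the ratchet release on top of the sliding jaw and, keeping it down, push the jaw back along its bar all the way to its end stop. Then push the wide tin, which stands in front of the rack, across the counter into the freed space between the small tins and the jaw until it touches the bar. Work with the fingertips only: pick nothing up, and leave all the other things standing where they are.

Things in the scene. Friction and masses are not known exactly. Their poses are not given: they have to be found in the camera images.
- rack: ratchet rack, fixed to the counter. Origin on the counter under its bar, which lies along rack y; the open front is to rack -x. Aluminium bar x -15 to 15, z 6 to 36, y -200 to 171. Fixed steel end plate 6 thick, 70 high, inner face at y = 160, x -105 to 21; the jaw's plate has the same size. Grey end stops, 50 x 18 x 40 high, at both bar ends (the jaw's at y -183 to -201)
- jaw (a joint): jaw's slide along the bar in m, growing to rack -y. 0: inner face of its plate at rack y = 38; 0.155: at the end stop, inner face at y = -117. Starts at 0 to about 0.05. A ratchet (10 mm pitch) blocks growth, after at most about 10 mm of play, unless the release is held over 4.5 mm down; then about 2 N moves it
- release (a joint): travel of the thumb pad downwards in m: 0 up, 0.006 fully down (rigid stop). Its spring takes 3.6 N to start and 6 N fully down and lifts it again when let go. It can sit up to 4 mm low at the start while the pawl rests on a tooth
- pad_top (a point): centre of the top of the black thumb pad, 44 across x 46 along the bar, 56 above the counter when up; axes as the rack's. It rides on the jaw's carriage, a grey block 64 long behind the jaw plate (to -y), in a pocket 50 long along the bar between the jaw plate (top at 70) and the thumb wall, open across the bar
- thumb_wall (a point): top centre of the inner (+y) face of the grey thumb wall, an upright 8 thick, 44 wide, top 77 above the counter, fixed on the jaw's carriage 25 to -y of the pad's centre. Pushing it to -y pushes the jaw
- jaw_face (a point): point on the jaw plate's inner (+y) face, 60 in front of the bar's centre line, 35 above the counter; axes as the rack's
- tin: the wide, low round steel tin with a lid, 84 across, 60 high, 0.2 to 0.45 kg; origin at the centre of its underside. Starts in front of the rack, 160 to 175 from the bar's centre line. Pushed home against the bar its centre is at rack x = -57; the freed space runs from rack y = -117 to about +45, so its centre fits from about -75 to +3
- jar_a: small round steel tin, 56 across, 65 high, loose, against the bar at the fixed end plate; origin at the centre of its underside. Leave it
- jar_b: a like small tin next to it, towards the jaw, centre about rack y = +73; leave it
- bottle: empty glass bottle, 70 across, 220 high, standing to the right of the rack; origin under it. Leave it
- bowl: wooden bowl, 110 across the rim, 45 high, at the front left; origin under it. Leave it
- tawa: flat aluminium griddle, 260 across, 8 high, handle to its +y, at the left; origin under the disc's centre. Leave it
- turner: steel flat turner lying at the right; leave it
- lighter: black push-button spark lighter, about 170 long, 26 thick, lying along its x axis at the front right; leave it
Not all that is in view belongs to the job. Leave any green or purple look-alike of the tin alone.

How it is judged:
By the outcome, as a careful person would: the job done as asked, in the order asked, and still so for the second after the job is handed in, with the robot touching nothing.
It also fails if it takes over 61 s, if anything falls off the work surface, if the arm or the gripper's body presses on something with over 40 N, if the wrist force passes 120 N, or if a joint passes its speed limit or range.

## Working session

There is one attempt and no reset: what is moved stays moved. The work goes in short steps, Python scripts to look and compute and a tool call to move; the robot and the scene stay as the last step left them, time stands still between calls to the robot, and variables do not carry over. Pictures are saved under pics/ and viewed, and the job is handed in when it is done.

Besides the shell and the picture viewer there is one more tool, called as name(argument=value, ...) on one line, values as JSON. jog_arm: Moves the arm, as the interface text tells. Its arguments: {"type":"object","properties":{"plan":{"type":"array"},"claw":{"type":"number"},"newtons":{"type":"number"}},"required":["plan"]}

```bash
ls; mkdir -p pics; cat > h.py <<'E'
import numpy as np,cv2
from scipy.spatial.transform import Rotation as R
from workcell import env
def cam(name,st=None):
    c=env.calibration(name);f=240/np.tan(np.radians(c["vertical_fov"]/2))
    if "T_tool_cam" in c:
        T=np.array(c["T_tool_cam"]);st=st or env.state()
        Rt=R.from_euler('xyz',st["ee_rot"],degrees=True).as_matrix()
        return f,c,Rt@T[:3,:3],Rt@T[:3,3]+np.array(st["ee_pos"])
    return f,c,R.from_euler('xyz',c["orientation"],degrees=True).as_matrix(),np.array(c["origin"])
def ray(C,u,v):
    f,c,Rm,o=C
    K=np.array([[f,0,c["cx"]],[0,f,c["cy"]],[0,0,1]]);
    p=np.array([(u-c["cx"])/f,(v-c["cy"])/f]);q=p.copy()
    for _ in range(30): q=p/(1+c["k1"]*(q@q))
    return o,Rm@np.array([q[0],q[1],1])
def onz(C,u,v,z):
    o,d=ray(C,u,v);return o+d*(z-o[2])/d[2]
def proj(C,P):
    f,c,Rm,o=C;x=Rm.T@(np.array(P)-o);q=x[:2]/x[2];q=q*(1+c["k1"]*(q@q));return q*f+[c["cx"],c["cy"]]
E
python3 - <<'E'
from h import *
print(env.state())
for n in ("scene","top"):
    cv2.imwrite(f"pics/{n}0.png",env.grab_frame(n)[:,:,::-1]);print(env.calibration(n))
print(env.calibration("wrist"))
E
```

```text
pics
{'time_s': 0.0, 'qpos': array([-7.36821977e+01,  1.83534326e+01,  8.97063996e+01, -6.66325399e-04,
        7.20455519e+01, -1.14481393e+00]), 'qvel': array([-0.0041732 , -0.04756071,  0.00068393,  0.039715  , -0.16795093,
       -0.04713405]), 'effort': array([ 3.70070105e-03, -4.12459660e+01, -2.31973547e+01,  7.30953366e-02,
        4.58208472e-02, -1.35664022e-04]), 'ee_pos': array([ 172.41155077, -548.00501536,  213.70238534]), 'ee_rot': array([-90.80039475,  89.89461392, 106.66242744]), 'force': array([-0.32670662,  0.68904282, -0.41656812]), 'torque': array([ 0.0103919 , -0.00394485,  0.00127685]), 'gripper_width': 90.94727685436335}
{'vertical_fov': 45.13936937789195, 'cx': 319.2516633419841, 'cy': 242.7249664754954, 'k1': -0.08401436399820073, 'origin': array([1393.78012936, -580.50832375, 1027.67621961]), 'orientation': array([-132.0772294 ,   -0.8633644 ,   58.11070826])}
{'vertical_fov': 49.81057147897573, 'cx': 312.24695685729785, 'cy': 240.54457742916787, 'k1': 0.04632499722195599, 'origin': array([ 394.1667344 ,   18.12450694, 1444.18739206]), 'orientation': array([-174.56979765,   -0.17710274,  -91.19908972])}
{'vertical_fov': 69.04467702203347, 'cx': 316.4164794388826, 'cy': 239.3597658918904, 'k1': -0.032812605084288, 'T_tool_cam': array([[-1.85982891e-04, -2.96248172e-01,  9.55110981e-01,
        -1.71915438e+02],
       [ 9.99999782e-01,  5.49448651e-04,  3.65147104e-04,
         3.64306745e-01],
       [-6.32958602e-04,  9.55110841e-01,  2.96248005e-01,
        -8.44258191e+01],
       [ 0.00000000e+00,  0.00000000e+00,  0.00000000e+00,
         1.00000000e+00]])}
```

View pics/scene0.png

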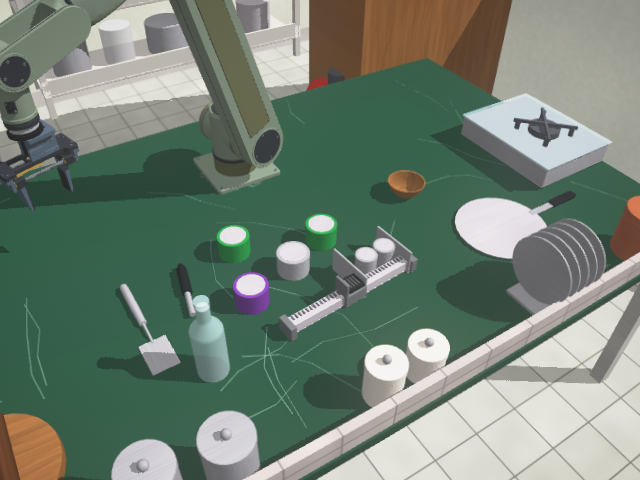

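View pics/top0.png

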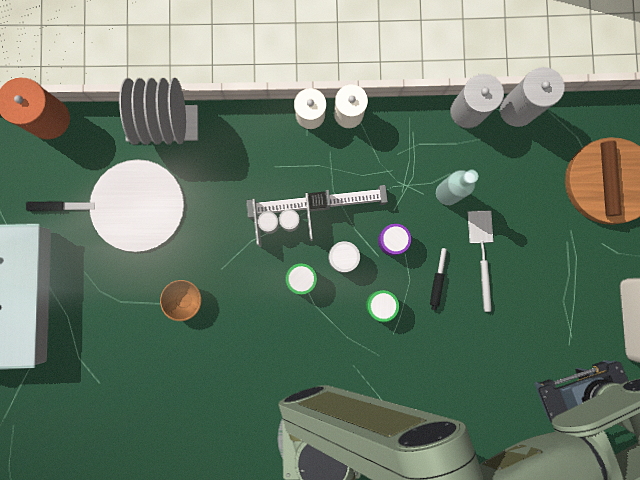

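The scene view has the rack in the centre, with the bar running from (290,325) to (410,262). In the top view the bar runs from (250,207) to (385,194), the pad is near (318,200), and the steel tin is at (344,257). The green tins are at (301,279) and (382,306), and the purple one at (395,239). I'll zoom in on both views.

```bash
python3 - <<'E'
import cv2
a=cv2.imread("pics/top0.png")[170:330,230:430];cv2.imwrite("pics/top0z.png",cv2.resize(a,(750,600),interpolation=cv2.INTER_CUBIC))
a=cv2.imread("pics/scene0.png")[200:350,260:440];cv2.imwrite("pics/scene0z.png",cv2.resize(a,(720,600),interpolation=cv2.INTER_CUBIC))
E
```

```text
(no output)
```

View pics/top0z.png

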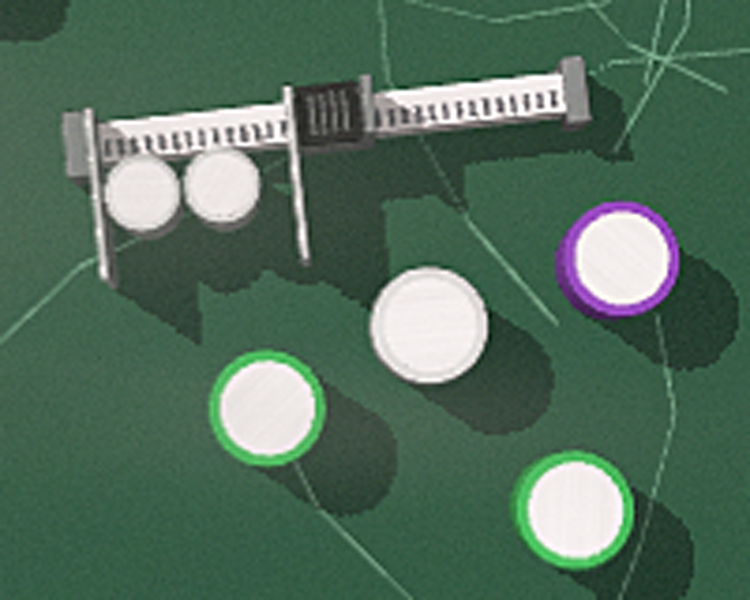

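View pics/scene0z.png

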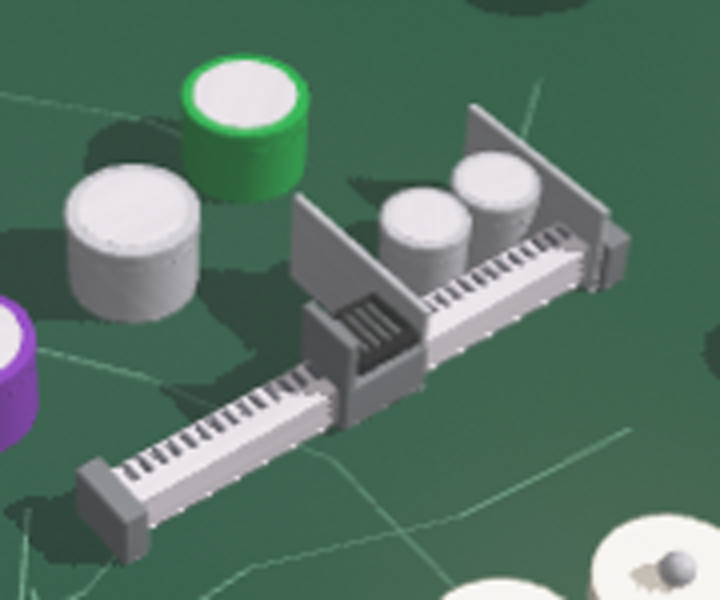

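```bash
python3 - <<'E'
from h import *
C=cam("top");S=cam("scene")
z=lambda u,v,h:onz(C,230+(u+.5)/3.75-.5,170+(v+.5)/3.75-.5,h)
s=lambda u,v,h:onz(S,260+(u+.5)/4-.5,200+(v+.5)/4-.5,h)
e1=z(573,89,40);e2=z(77,143,40);print("ends",e1,e2,np.linalg.norm(e1-e2))
es1=(s(96,460,40)+s(148,528,40))/2; print('scene stop mid',es1, s(80,467,40),s(96,458,40),s(128,535,40),s(148,525,40))
print("endplate tops z70", z(91,110,70),z(106,282,70),s(472,106,70),s(606,212,70))
print("jawplate", z(288,88,70),z(306,264,70),s(297,196,70),s(427,316,70))
print("wall", z(367,76,77),z(368,136,77), s(306,306,77),s(350,352,77))
print("pad",z(329,114,54),s(375,333,54))
for n,(u,v) in dict(tin=(429,325),ja=(142,193),jb=(222,186),green1=(267,407),purple=(624,258),green2=(575,508)).items(): print(n,z(u,v,65 if n[0]=='j' else 60))
print("tin scene",s(132,210,60))
d=e2-e1;print(np.degrees(np.arctan2(-d[0],d[1])))
E
```

```text
ends [ 653.85944068 -184.73469953   40.        ] [621.3009739  179.28650637  40.        ] 365.4743384994247
scene stop mid [ 664.60072573 -185.46680405   40.        ] [ 635.87567524 -195.84451504   40.        ] [ 634.71140522 -184.93557363   40.        ] [ 691.79212885 -197.04871662   40.        ] [ 691.39071842 -184.21761178   40.        ]
endplate tops z70 [640.14256203 165.58035093  70.        ] [516.18596695 156.24945561  70.        ] [523.70652045 154.20705602  70.        ] [646.70656764 165.66473119  70.        ]
jawplate [653.30896767  24.11016553  70.        ] [526.10678793  13.82194356  70.        ] [537.3905698   11.50661275  70.        ] [662.52397079  20.33263525  70.        ]
wall [659.5197946  -32.55561882  77.        ] [616.17718222 -32.25013063  77.        ] [625.06367475 -39.41223034  77.        ] [668.5843986  -38.03135795  77.        ]
pad [636.62053979  -5.18284986  54.        ] [645.91117935  -3.81924696  54.        ]
tin [481.43245778 -73.25321625  60.        ]
ja [580.12653073 130.27285708  65.        ]
jb [584.02433361  72.88024597  65.        ]
green1 [425.35711966  43.67923707  60.        ]
purple [ 526.68231946 -214.28250014   60.        ]
green2 [ 349.60666914 -173.04558814   60.        ]
tin scene [486.97222179 -76.11957334  60.        ]
5.110999178604416
```

```bash
cat >> h.py <<'E'
def go(target,yaw=None,st=None):
    """print tool-frame shift (cm) and turn units so tool y lies along rack y (yaw of rack)"""
    st=st or env.state();Rt=R.from_euler('xyz',st["ee_rot"],degrees=True).as_matrix()
    d=Rt.T@(np.array(target)-st["ee_pos"])/10
    ty=Rt[:,1];print("tool y heading",np.degrees(np.arctan2(ty[1],ty[0])),"tool z",Rt[:,2].round(3),"tool x",Rt[:,0].round(4))
    print("shift cm now-axes",d.round(2),"pos",np.round(st["ee_pos"],1),"t",st["time_s"],"F",np.round(st["force"],1))
E
python3 - <<'E'
from h import *
go((570,-30,330))
E
```

```text
tool y heading -72.53648478828082 tool z [-0.954 -0.3   -0.   ] tool x [-4.0e-04  1.6e-03 -1.0e+00]
shift cm now-axes [-11.56 -37.5  -53.47] pos [ 172.5 -548.   213.8] t 0.1 F [ 0.  -0.1 -0.3]
```

jog_arm(plan=[-4,0,0,0.7,-4,0,0,0.7,-3.5,0,0,0.7,0,0,0,0], claw=0, newtons=20)

```text
time_s: 0.43
ee_pos: [173.4, -551.1, 337.2]
ee_rot: [102.0, 89.2, -73.3]
force: [-0.3, -0.9, 1.0]
gripper_width: 67.4
```

```bash
python3 - <<'E'
from h import *
go((570,-30,330))
E
```

```text
tool y heading -85.26218969079055 tool z [-0.997 -0.083 -0.003] tool x [ 0.004  -0.0134 -0.9999]
shift cm now-axes [  0.18 -48.67 -43.83] pos [ 173.4 -551.1  337.2] t 0.4333 F [-0.3 -0.9  1. ]
```

jog_arm(plan=[0,-2.4,-2.2,0,0,-2.4,-2.2,0,0,-2.4,-2.2,0,0,-2.4,-2.2,0,0,-2.4,-2.2,0,0,-2.4,-2.2,0,0,-2.4,-2.2,0,0,-2.4,-2.2,0,0,-2.4,-2.2,0,0,-2.4,-2.2,0])

```text
time_s: 1.27
ee_pos: [371.9, -289.2, 329.1]
ee_rot: [-34.6, 90.0, 150.3]
force: [-0.4, -1.0, 0.0]
gripper_width: 1.3
```

jog_arm(plan=[0,-2.4,-2.2,0,0,-2.4,-2.2,0,0,-2.4,-2.2,0,0,-2.4,-2.2,0,0,-2.4,-2.2,0,0,-2.4,-2.2,0,0,-2.4,-2.2,0,0,-2.4,-2.2,0,0,-2.4,-2.2,0,0,-2.4,-2.2,0,0,0,0,0,0,0,0,0])

```text
time_s: 2.27
ee_pos: [570.6, -31.8, 328.2]
ee_rot: [1.3, 89.9, -173.7]
force: [0.1, -0.6, -0.2]
gripper_width: 0.5
```

```bash
python3 - <<'E'
from h import *
go((637,-10,200))
np.save("st1.npy",env.state(),allow_pickle=True)
cv2.imwrite("pics/w1.png",env.grab_frame("wrist")[:,:,::-1])
E
```

```text
tool y heading -84.96967908701018 tool z [-0.996 -0.088  0.002] tool x [-2.3e-03 -3.0e-04 -1.0e+00]
shift cm now-axes [12.8  -1.59 -6.84] pos [570.6 -31.8 328.2] t 2.2667 F [ 0.1 -0.6 -0.2]
```

View pics/w1.png

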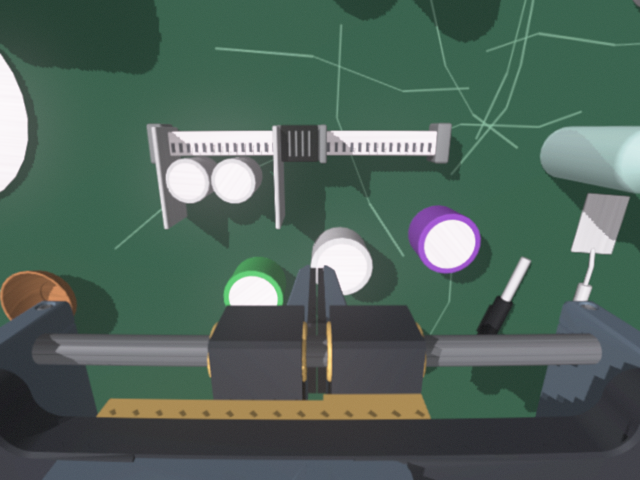

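The wrist view shows the rack upright and the bar level in the picture, so the yaw matches. The bar is at row ~144 and the pad near (301,143). The right end stop is at (441,143) and the steel tin's lid at (342,262).

```bash
python3 - <<'E'
import cv2
a=cv2.imread("pics/w1.png")[110:250,140:330];cv2.imwrite("pics/w1a.png",cv2.resize(a,(760,560),interpolation=cv2.INTER_CUBIC))
a=cv2.imread("pics/w1.png")[110:310,300:500];cv2.imwrite("pics/w1b.png",cv2.resize(a,(600,600),interpolation=cv2.INTER_CUBIC))
E
```

```text
(no output)
```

View pics/w1a.png

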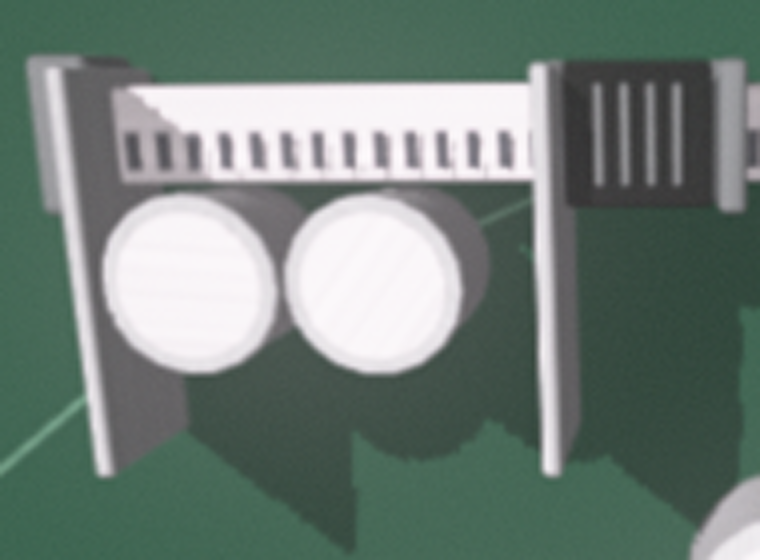

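View pics/w1b.png

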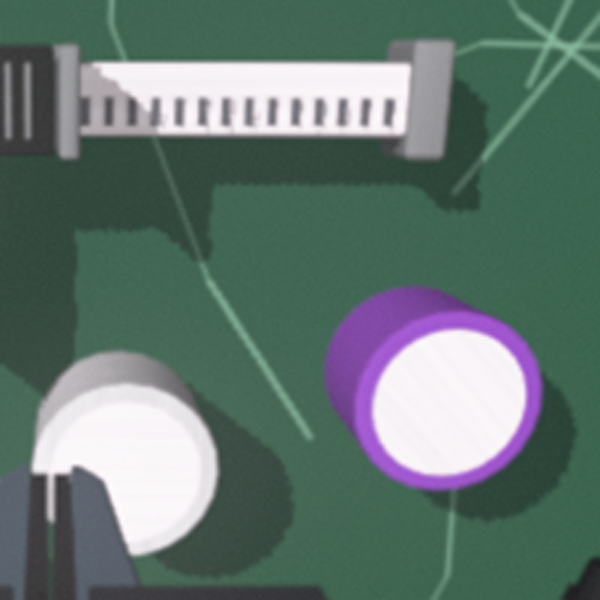

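```bash
python3 - <<'E'
from h import *
st=np.load("st1.npy",allow_pickle=True).item()
W=cam("wrist",st)
a=lambda u,v,h:onz(W,140+(u+.5)/4-.5,110+(v+.5)/4-.5,h)
b=lambda u,v,h:onz(W,300+(u+.5)/3-.5,110+(v+.5)/3-.5,h)
yaw=np.radians(5.1);X=np.array([np.cos(yaw),np.sin(yaw)]);Y=np.array([-X[1],X[0]])
pts=dict(stop=b(430,99,40),pad=a(639,134,55),wall=a(719,136,77),jawi0=a(531,65,70),jawi1=a(543,472,70),endi0=a(70,68,70),endi1=a(115,473,70),tin=b(126,469,60),jb=a(374,284,65),ja=a(190,283,65),purple=b(449,401,60),barA0=a(300,85,36),barA1=a(300,183,36),barB0=b(300,62,36),barB1=b(300,136,36))
# origin from endi (y=160) and bar centre (x=0)
bc=(pts['barA0']+pts['barA1']+pts['barB0']+pts['barB1'])/4
bA=(pts['barA0']+pts['barA1'])/2;bB=(pts['barB0']+pts['barB1'])/2
print("yaw bar",np.degrees(np.arctan2(-(bA-bB)[0],(bA-bB)[1])))
print("stop->origin",pts['stop'][:2]+192*Y)
ox=bc[:2]@X
ey=(pts['endi0'][:2]@Y+pts['endi1'][:2]@Y)/2-160; sy=pts['stop'][:2]@Y+192
print('oy',ey,sy,'ox',ox)
O=ox*X+(ey+sy)/2*Y;print("O",O)
for k,p in pts.items(): q=p[:2]-O;print(k,p[:2].round(1),"rack",round(q@X,1),round(q@Y,1))
E
```

```text
yaw bar 5.176021178469258
stop->origin [638.25245036   3.89822396]
oy -53.470910313038445 -52.85421165455304 ox 635.3770601853014
O [637.58749244   3.52930313]
stop [ 655.3 -187.3] rack 0.7 -191.7
pad [638.6  -5.2] rack 0.2 -8.7
wall [640.9 -29.5] rack 0.4 -33.2
jawi0 [656.   27.3] rack 20.5 22.0
jawi1 [532.3  17. ] rack -103.7 22.8
endi0 [643.9 163.5] rack 20.5 158.8
endi1 [519.9 154.3] rack -103.8 160.6
tin [483.5 -74.3] rack -160.4 -63.9
jb [586.8  73.2] rack -44.4 73.9
ja [582.3 130.6] rack -43.8 131.5
purple [ 528.3 -213.8] rack -128.2 -206.8
barA0 [643.8 104.7] rack 15.1 100.2
barA1 [613.1 104.5] rack -15.5 102.7
barB0 [ 665.2 -130.5] rack 15.5 -135.9
barB1 [ 634.7 -135.2] rack -15.2 -138.0
```

jog_arm(plan=[0,-0.5,-1.8,0,2,-0.5,-1.8,0,3,-0.5,-1.8,0,3,-0.3,-1.6,0,3.5,0,0,0,3.5,0,0,0,3,0,0,0,2.5,0,0,0,1.5,0,0,0,0,0,0,0,0,0,0,0,0,0,0,0])

```text
time_s: 3.32
ee_pos: [639.2, -10.0, 111.2]
ee_rot: [168.2, 89.8, -7.0]
force: [-0.3, 0.2, 0.3]
gripper_width: 0.2
```

```bash
python3 - <<'E'
from h import *
go((638.6,-7.4,82))
for n in("wrist","scene"):
  a=env.grab_frame(n)[:,:,::-1]
  if n=="scene": a=cv2.resize(a[180:360,240:480],(800,600),interpolation=cv2.INTER_CUBIC)
  cv2.imwrite(f"pics/{n}2.png",a)
E
```

```text
tool y heading -85.19283212950413 tool z [-0.996 -0.084 -0.003] tool x [ 2.7e-03 -3.0e-04 -1.0e+00]
shift cm now-axes [ 2.92 -0.26  0.05] pos [639.2 -10.  111.2] t 3.3167 F [-0.3  0.2  0.3]
```

View pics/wrist2.png

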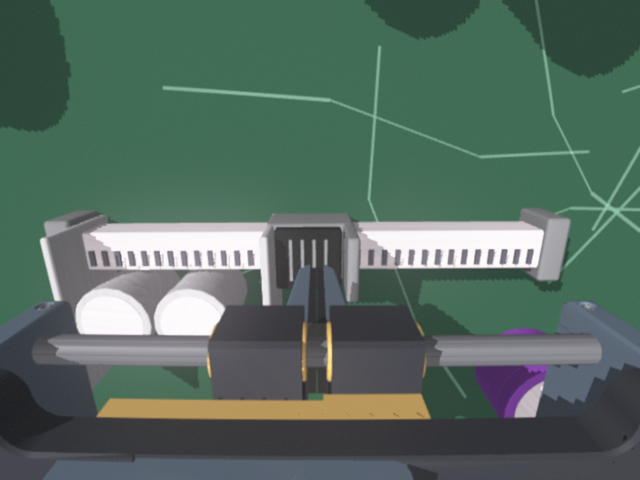

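View pics/scene2.png

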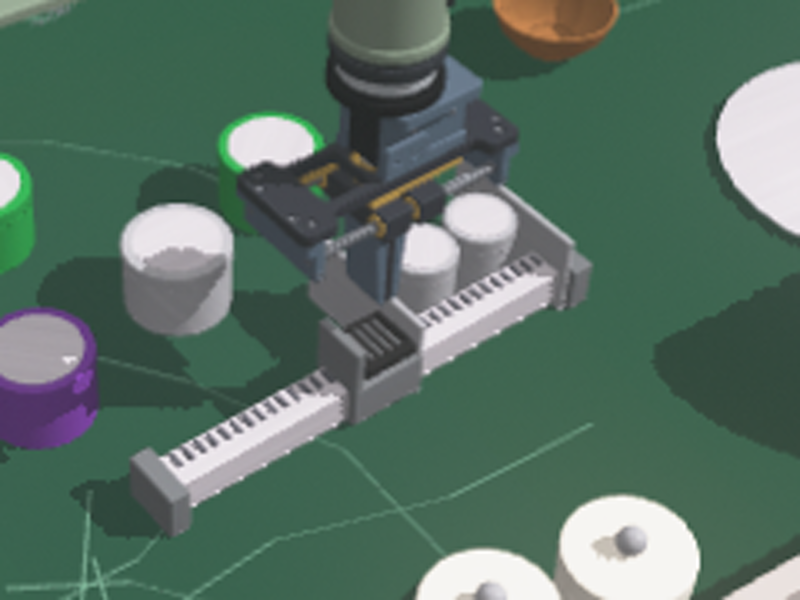

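The wrist view has the fingertips over the pad pocket, with the pad at (310,250) and the wall at (352,250). The scene view has the tips near (385,300), above the pad at (378,340). I'll check the projection before pressing.

```bash
python3 - <<'E'
from h import *
S=cam("scene");W=cam("wrist")
for P in((639.2,-10,86),(638.6,-5.2,56)):
    print((proj(S,P)-[240,180])*3.333,proj(W,P))
E
```

```text
[367.5818415 308.077377 ] [316.30590942 276.2629443 ]
[370.55252053 335.22267189] [309.332811   259.52560378]
```

jog_arm(plan=[0.6,-0.1,0,0,0.6,0,0,0,0.6,0,0,0,0.4,0,0,0,0,0,0,0,0,0,0,0,0,0,0,0])

```text
time_s: 4.0
ee_pos: [638.6, -8.0, 87.5]
ee_rot: [139.1, 90.0, -36.0]
force: [0.4, -0.2, -0.6]
gripper_width: 0.3
```

jog_arm(plan=[0.3,0,0,0,0.3,0,0,0,0.2,0,0,0,0,0,0,0,0,0,0,0])

```text
time_s: 4.42
ee_pos: [638.3, -8.1, 79.3]
ee_rot: [7.2, 90.0, -167.9]
force: [-0.1, 0.3, -0.2]
gripper_width: 0.4
```

jog_arm(plan=[0.2,0,0,0,0.1,0,0,0,0,0,0,0,0,0,0,0])

```text
time_s: 4.75
ee_pos: [638.4, -8.1, 76.5]
ee_rot: [77.2, 90.0, -98.0]
force: [-0.3, -0.1, -0.5]
gripper_width: 0.0
```

jog_arm(plan=[0.2,0,0,0,0,0,0,0,0,0,0,0])

```text
time_s: 5.0
ee_pos: [638.4, -8.1, 74.4]
ee_rot: [17.6, 90.0, -157.6]
force: [-0.4, 0.5, -0.2]
gripper_width: 0.3
```

jog_arm(plan=[0.2,0,0,0,0,0,0,0,0,0,0,0])

```text
time_s: 5.25
ee_pos: [638.3, -8.1, 72.4]
ee_rot: [8.2, 90.0, -166.9]
force: [-0.2, -0.7, 0.2]
gripper_width: 0.4
```

```bash
python3 - <<'E'
from h import *
print(env.state()["force"])
a=env.grab_frame("wrist")[:,:,::-1];cv2.imwrite("pics/w3.png",cv2.resize(a[180:360,200:440],(800,600),interpolation=cv2.INTER_CUBIC))
a=env.grab_frame("scene")[:,:,::-1];cv2.imwrite("pics/s3.png",cv2.resize(a[215:335,280:440],(800,600),interpolation=cv2.INTER_CUBIC))
E
```

```text
[-0.17444136 -0.67106337  0.20122098]
```

View pics/w3.png

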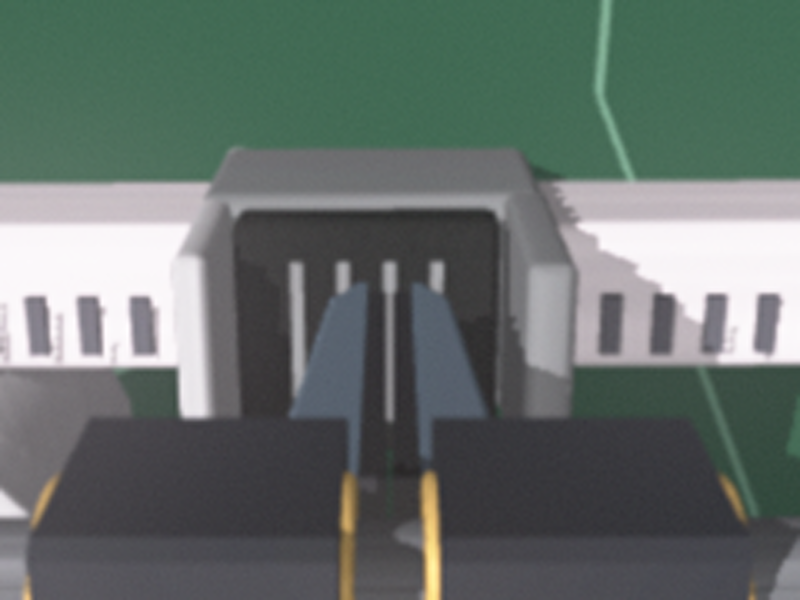

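View pics/s3.png

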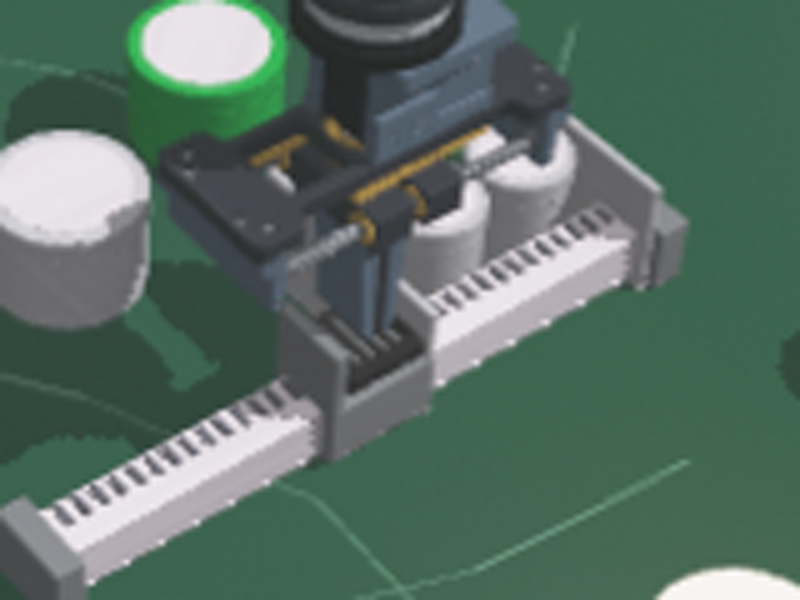

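The fingertips are in the pocket and centred on the grooves, but there's no contact force yet. I'll keep going down in small steps.

jog_arm(plan=[0.15,0,0,0,0,0,0,0,0,0,0,0])

```text
time_s: 5.6
ee_pos: [638.3, -8.1, 70.9]
ee_rot: [13.6, 90.0, -161.5]
force: [0.9, -0.5, 1.3]
gripper_width: 0.7
```

jog_arm(plan=[0.15,0,0,0,0,0,0,0,0,0,0,0])

```text
time_s: 5.85
ee_pos: [638.4, -8.1, 69.4]
ee_rot: [10.6, 90.0, -164.6]
force: [-0.6, 0.4, -0.6]
gripper_width: 0.1
```

```bash
python3 - <<'E'
from h import *
c=env.calibration("wrist");T=np.array(c["T_tool_cam"]);f=240/np.tan(np.radians(c["vertical_fov"]/2))
C=(f,c,T[:3,:3],T[:3,3])
for x in(5,10,15,20,25):
  print(x,[proj(C,(x,0,z)).round(1) for z in(-16,-8,0)])
print(env.state()["force"])
a=env.grab_frame("wrist")[:,:,::-1];cv2.imwrite("pics/w4.png",cv2.resize(a[180:360,200:440],(800,600),interpolation=cv2.INTER_CUBIC))
E
```

```text
5 [array([315.6, 263.4]), array([315.6, 277. ]), array([315.6, 290.2])]
10 [array([315.7, 260.1]), array([315.7, 273.4]), array([315.7, 286.4])]
15 [array([315.7, 257. ]), array([315.7, 270.1]), array([315.7, 282.8])]
20 [array([315.7, 254.1]), array([315.7, 266.8]), array([315.7, 279.3])]
25 [array([315.7, 251.3]), array([315.7, 263.8]), array([315.7, 276. ])]
[-0.55587244  0.43696643 -0.56826522]
```

View pics/w4.png

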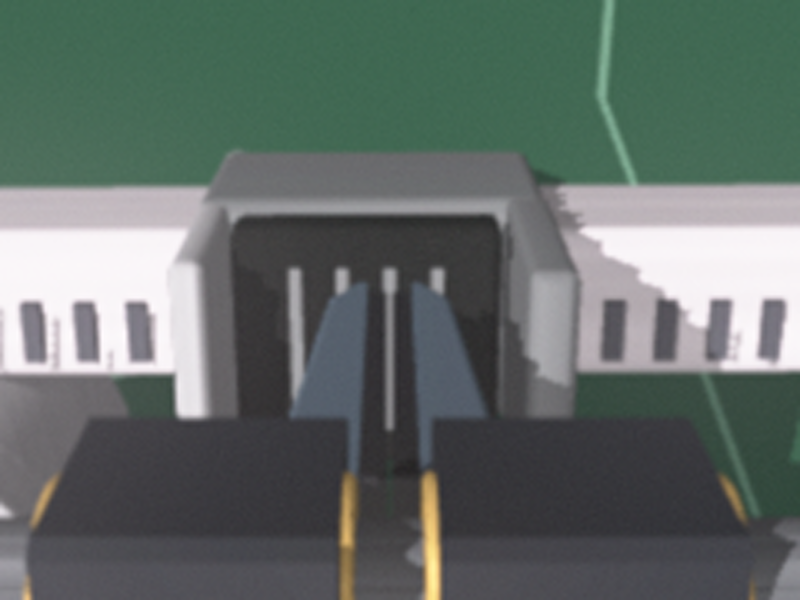

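```bash
python3 - <<'E'
from h import *
S=cam("scene")
st=env.state();print(st["ee_pos"],st["effort"])
for P in((638.3,-8.1,44.4),(638.3,-8.1,50),(638.3,-8.1,60)): print(proj(S,P).round(1))
a=env.grab_frame("scene")[:,:,::-1];cv2.imwrite("pics/s4.png",cv2.resize(a[250:310,320:400],(800,600),interpolation=cv2.INTER_CUBIC))
E
```

```text
[638.40011158  -8.08983688  69.4775867 ] [ 2.10787348e-04 -4.93282270e+01 -2.02435434e+01  3.73211992e-02
 -6.94179791e-02 -5.48230457e-05]
[349.8 284.4]
[350.  282.7]
[350.2 279.8]
```

View pics/s4.png

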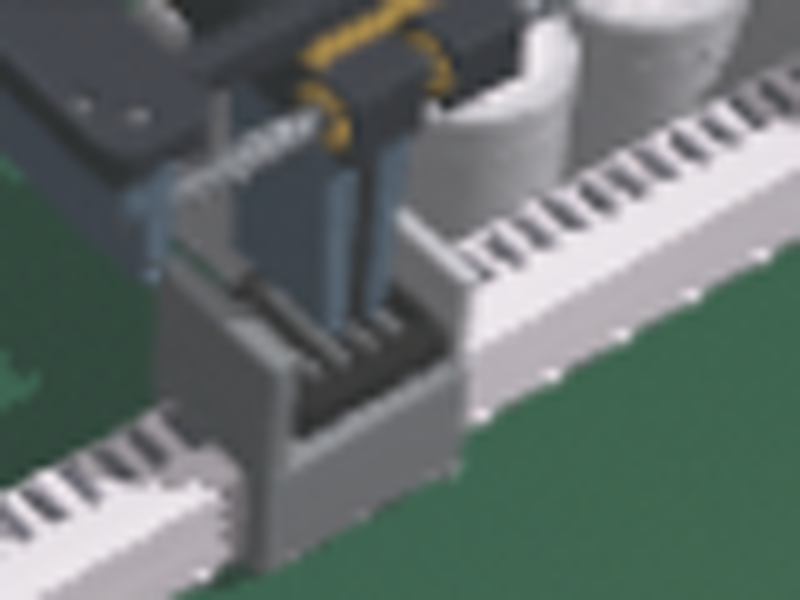

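jog_arm(plan=[0.15,0,0,0,0,0,0,0,0,0,0,0])

```text
time_s: 6.2
ee_pos: [638.3, -8.1, 67.9]
ee_rot: [6.1, 90.0, -169.1]
force: [0.3, -0.1, 0.1]
gripper_width: 0.6
```

jog_arm(plan=[0.15,0,0,0,0,0,0,0,0,0,0,0])

```text
time_s: 6.45
ee_pos: [638.3, -8.1, 66.4]
ee_rot: [7.7, 90.0, -167.4]
force: [0.5, -0.7, 0.9]
gripper_width: 0.3
```

jog_arm(plan=[0.15,0,0,0,0,0,0,0,0,0,0,0])

```text
time_s: 6.7
ee_pos: [638.3, -8.1, 64.9]
ee_rot: [17.7, 90.0, -157.5]
force: [-0.0, 0.8, -0.1]
gripper_width: 0.3
```

```bash
python3 - <<'E'
from h import *
st=env.state();print(st["ee_pos"],st["force"],st["effort"])
a=env.grab_frame("scene")[:,:,::-1];cv2.imwrite("pics/s5.png",cv2.resize(a[250:310,320:400],(800,600),interpolation=cv2.INTER_CUBIC))
a=env.grab_frame("wrist")[:,:,::-1];cv2.imwrite("pics/w5.png",cv2.resize(a[180:360,200:440],(800,600),interpolation=cv2.INTER_CUBIC))
E
```

```text
[638.3494374   -8.06084666  64.91740339] [-0.01108416  0.76824063 -0.05393025] [-3.86674847e-04 -4.94236207e+01 -2.01138157e+01  3.71485529e-02
 -7.29603041e-02 -1.04324971e-05]
```

View pics/s5.png

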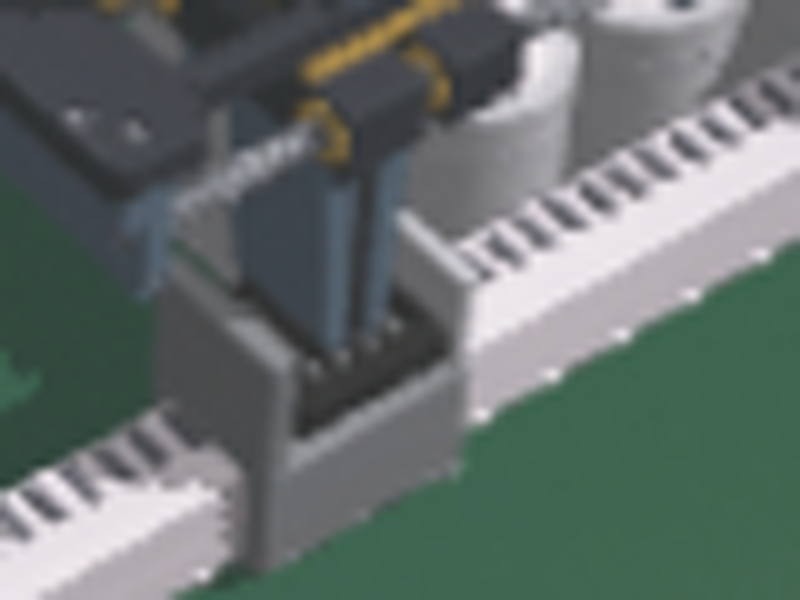

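View pics/w5.png

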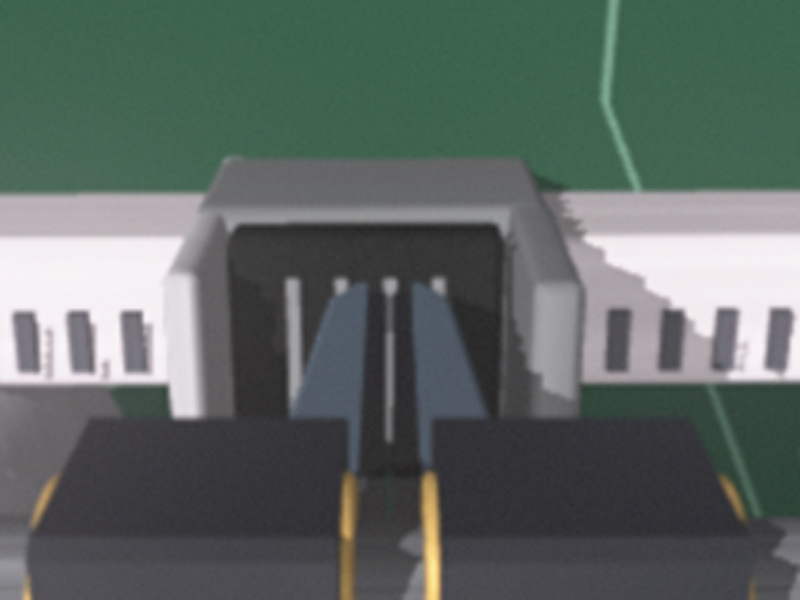

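The tips are still just above the pad, so the real fingertips look to be higher than the nominal 25 mm ahead. I'll keep stepping down.

jog_arm(plan=[0.15,0,0,0,0,0,0,0,0,0,0,0])

```text
time_s: 7.05
ee_pos: [638.3, -8.1, 63.4]
ee_rot: [19.8, 90.0, -155.3]
force: [0.7, -0.5, -0.4]
gripper_width: 0.1
```

jog_arm(plan=[0.15,0,0,0,0,0,0,0,0,0,0,0])

```text
time_s: 7.3
ee_pos: [638.4, -8.1, 61.9]
ee_rot: [12.6, 90.0, -162.5]
force: [-0.1, -0.5, -0.2]
gripper_width: 0.5
```

```bash
python3 - <<'E'
from h import *
S=cam("scene")
for x in(638,646,654):
  for z in (35,40,50,60): print(x,z,proj(S,(x,-8,z)).round(1))
a=env.grab_frame("scene")[:,:,::-1];cv2.imwrite("pics/s6.png",cv2.resize(a[250:310,320:400],(800,600),interpolation=cv2.INTER_CUBIC))
E
```

```text
638 35 [349.6 287. ]
638 40 [349.7 285.6]
638 50 [349.9 282.6]
638 60 [350.1 279.7]
646 35 [351.5 289.2]
646 40 [351.6 287.7]
646 50 [351.8 284.8]
646 60 [352.1 281.8]
654 35 [353.4 291.3]
654 40 [353.5 289.8]
654 50 [353.8 286.9]
654 60 [354.  283.9]
```

View pics/s6.png

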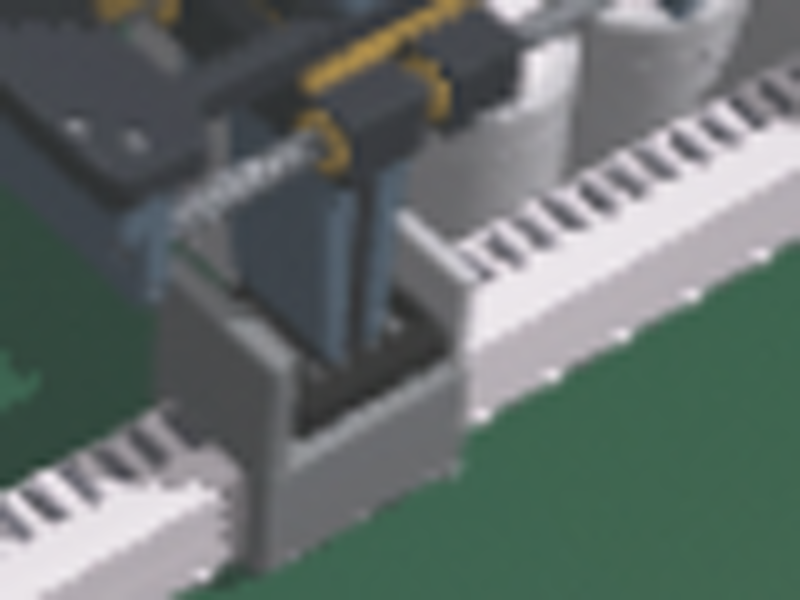

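jog_arm(plan=[0.15,0,0,0,0,0,0,0,0,0,0,0])

```text
time_s: 7.6
ee_pos: [638.3, -8.1, 60.4]
ee_rot: [15.1, 90.0, -160.0]
force: [-0.0, 0.4, -0.5]
gripper_width: 0.5
```

jog_arm(plan=[0.15,0,0,0,0,0,0,0,0,0,0,0])

```text
time_s: 7.85
ee_pos: [638.3, -8.1, 58.9]
ee_rot: [16.8, 90.0, -158.3]
force: [0.4, 0.1, -0.5]
gripper_width: 0.6
```

jog_arm(plan=[0.15,0,0,0,0,0,0,0,0,0,0,0])

```text
time_s: 8.1
ee_pos: [638.3, -8.1, 57.4]
ee_rot: [27.1, 90.0, -148.0]
force: [0.6, -0.4, 0.2]
gripper_width: 0.4
```

jog_arm(plan=[0.15,0,0,0,0,0,0,0,0,0,0,0])

```text
time_s: 8.35
ee_pos: [638.6, -8.1, 56.4]
ee_rot: [163.2, 90.0, -11.9]
force: [-0.7, 0.3, 3.1]
gripper_width: 0.5
```

jog_arm(plan=[0.15,0,0,0,0,0,0,0,0,0,0,0])

```text
time_s: 8.6
ee_pos: [638.6, -8.1, 54.9]
ee_rot: [165.1, 90.0, -10.0]
force: [-1.5, 0.3, 4.2]
gripper_width: 0.4
```

jog_arm(plan=[0.15,0,0,0,0,0,0,0,0,0,0,0])

```text
time_s: 8.85
ee_pos: [638.6, -8.1, 53.2]
ee_rot: [162.6, 90.0, -12.5]
force: [-0.9, -0.8, 5.2]
gripper_width: 0.8
```

jog_arm(plan=[0.15,0,0,0,0,0,0,0,0,0,0,0])

```text
time_s: 9.1
ee_pos: [638.6, -8.1, 51.7]
ee_rot: [159.9, 90.0, -15.2]
force: [-1.8, -0.1, 5.6]
gripper_width: 0.1
```

jog_arm(plan=[0.1,0,0,0,0,0,0,0,0,0,0,0])

```text
time_s: 9.35
ee_pos: [638.6, -8.1, 50.9]
ee_rot: [159.2, 90.0, -15.9]
force: [-0.2, 0.2, 5.3]
gripper_width: 0.7
```

jog_arm(plan=[0.1,0,0,0,0,0,0,0,0,0,0,0])

```text
time_s: 9.6
ee_pos: [638.7, -8.1, 50.8]
ee_rot: [165.8, 89.9, -9.3]
force: [-2.1, 0.4, 10.3]
gripper_width: 0.2
```

jog_arm(plan=[0.05,0,0,0,0,0,0,0,0,0,0,0])

```text
time_s: 9.85
ee_pos: [638.7, -8.1, 50.8]
ee_rot: [165.3, 89.9, -9.8]
force: [-3.0, 0.1, 13.3]
gripper_width: 0.5
```

jog_arm(plan=[0,0.3,0,0,0,0.3,0,0,0,0.3,0,0,0,0.3,0,0,0,0.3,0,0,0,0.3,0,0,0,0.4,0,0,0,0.4,0,0,0,0.4,0,0])

```text
time_s: 10.6
ee_pos: [641.3, -37.5, 50.8]
ee_rot: [-149.5, 89.9, 35.3]
force: [-2.0, 2.3, 12.4]
gripper_width: 0.4
```

```bash
python3 - <<'E'
from h import *
st=env.state();print(st["ee_pos"],st["force"]);go((638,-40,50.8))
a=env.grab_frame("wrist")[:,:,::-1];cv2.imwrite("pics/w7.png",a)
E
```

```text
[641.2644271  -37.49877045  50.76908516] [-2.0280758   2.27161555 12.35009818]
tool y heading -85.14861790524556 tool z [-0.996 -0.085 -0.001] tool x [ 1.2e-03  9.0e-04 -1.0e+00]
shift cm now-axes [-0.    0.22  0.35] pos [641.3 -37.5  50.8] t 10.6 F [-2.   2.3 12.4]
```

View pics/w7.png

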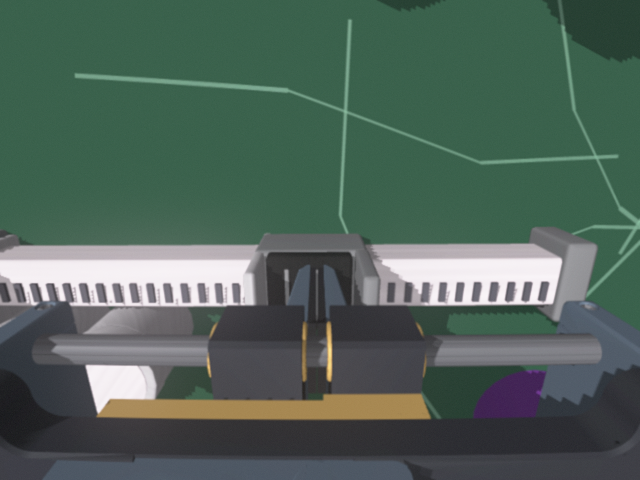

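The jaw is following the finger with about 2 N, and the release is holding at its stop under 12 N. I'll carry on.

jog_arm(plan=[0,0.5,0,0,0,0.6,0,0,0,0.6,0,0,0,0.6,0,0,0,0.6,0,0,0,0.6,0,0,0,0.6,0,0,0,0.6,0,0,0,0.6,0,0,0,0.6,0,0,0,0.6,0,0,0,0.5,0,0])

```text
time_s: 11.65
ee_pos: [647.5, -107.6, 50.8]
ee_rot: [-169.4, 89.9, 15.5]
force: [-1.5, 2.2, 11.2]
gripper_width: 0.3
```

jog_arm(plan=[0,0.4,0,0,0,0.4,0,0,0,0.4,0,0,0,0.4,0,0,0,0.4,0,0,0,0.4,0,0,0,0.3,0,0,0,0.3,0,0,0,0.2,0,0,0,0,0,0])

```text
time_s: 12.48
ee_pos: [650.4, -139.8, 50.8]
ee_rot: [168.3, 89.9, -6.9]
force: [-1.3, 0.4, 11.9]
gripper_width: 0.2
```

jog_arm(plan=[0,0.3,0,0,0,0.3,0,0,0,0.3,0,0,0,0,0,0,0,0,0,0])

```text
time_s: 12.9
ee_pos: [651.1, -147.7, 50.8]
ee_rot: [-152.6, 89.9, 32.2]
force: [-2.2, 2.9, 10.7]
gripper_width: 0.7
```

jog_arm(plan=[0,0.2,0,0,0,0.2,0,0,0,0.1,0,0,0,0,0,0,0,0,0,0])

```text
time_s: 13.32
ee_pos: [651.8, -151.5, 50.8]
ee_rot: [-134.8, 89.8, 50.0]
force: [-1.4, 5.8, 11.3]
gripper_width: 0.3
```

jog_arm(plan=[0,0.3,0,0,0,0.3,0,0,0,0.2,0,0,0,0,0,0,0,0,0,0])

```text
time_s: 13.73
ee_pos: [652.4, -156.9, 50.7]
ee_rot: [-109.1, 89.6, 75.7]
force: [-1.6, 13.9, 12.9]
gripper_width: 0.0
```

jog_arm(plan=[0,0.2,0,0,0,0.2,0,0,0,0,0,0,0,0,0,0])

```text
time_s: 14.07
ee_pos: [652.3, -157.0, 50.7]
ee_rot: [-96.6, 89.2, 88.1]
force: [-1.6, 23.6, 14.8]
gripper_width: 0.3
```

```bash
python3 - <<'E'
from h import *
st=env.state();print(st["ee_pos"],st["force"])
a=env.grab_frame("wrist")[:,:,::-1];cv2.imwrite("pics/w8.png",a)
a=env.grab_frame("top")[:,:,::-1];cv2.imwrite("pics/t8.png",cv2.resize(a[150:330,230:430],(666,600),interpolation=cv2.INTER_CUBIC))
E
```

```text
[ 652.31132259 -156.99372917   50.70785622] [-1.64214151 23.60522197 14.75460016]
```

View pics/w8.png

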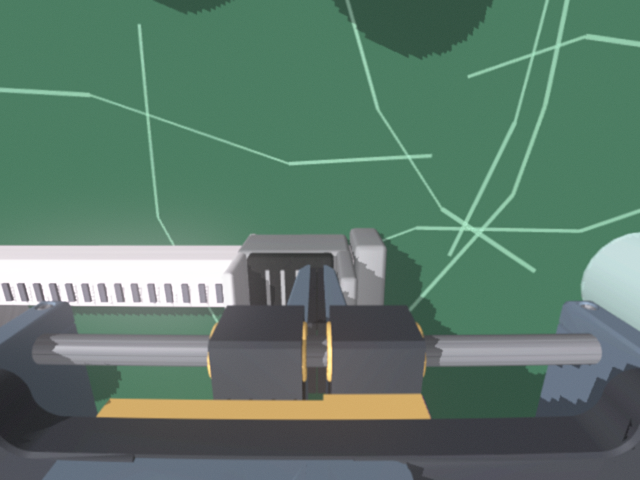

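The finger is against the thumb wall and the carriage is hard on the end stop, at (365,270) in the picture. The wrist reads 23 N with no further motion. I'll ease the side load and then lift straight up.

jog_arm(plan=[0,-0.3,0,0,0,-0.3,0,0,0,0,0,0])

```text
time_s: 14.42
ee_pos: [652.4, -156.8, 50.8]
ee_rot: [-137.5, 89.8, 47.4]
force: [-0.6, 7.2, 12.0]
gripper_width: 0.5
```

jog_arm(plan=[-0.3,0,0,0,-0.5,0,0,0,-0.6,0,0,0,-1,0,0,0,-2,0,0,0,-3,0,0,0,-3.5,0,0,0,-3,0,0,0,0,0,0,0])

```text
time_s: 15.17
ee_pos: [654.7, -161.4, 196.0]
ee_rot: [155.0, 89.2, -20.1]
force: [0.9, -0.0, 1.4]
gripper_width: 0.3
```

```bash
python3 - <<'E'
from h import *
go((440,-80,190))
a=env.grab_frame("wrist")[:,:,::-1];cv2.imwrite("pics/w9.png",a)
a=env.grab_frame("top")[:,:,::-1];cv2.imwrite("pics/t9.png",cv2.resize(a[150:330,230:430],(666,600),interpolation=cv2.INTER_CUBIC))
E
```

```text
tool y heading -85.1655678380316 tool z [-0.996 -0.084 -0.013] tool x [ 0.0132 -0.0048 -0.9999]
shift cm now-axes [ 0.28 -9.92 20.71] pos [ 654.7 -161.4  196. ] t 15.1667 F [ 0.9 -0.   1.4]
```

View pics/w9.png

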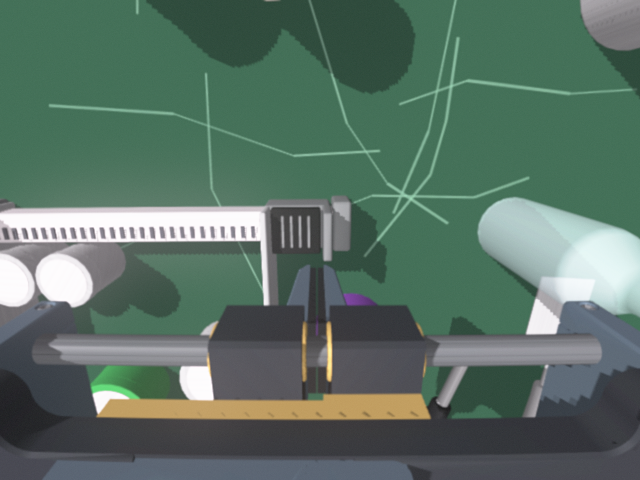

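View pics/t9.png

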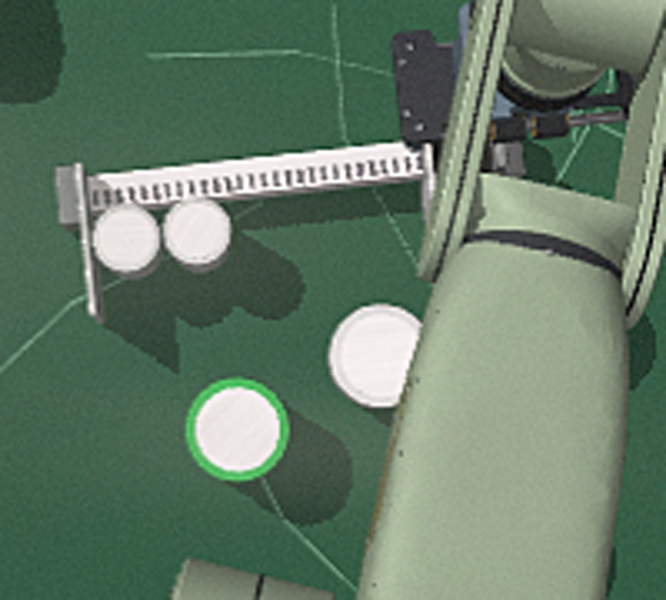

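The jaw is at the end stop: the thumb wall touches the stop at (340,225), the pad is back up, and the freed gap is clear. Next I'll move behind the tin with the fingers 5 cm apart to cradle it.

jog_arm(plan=[0,-1.2,2.8,0,0,-1.3,2.8,0,0,-1.3,2.9,0,0,-1.3,2.9,0,0,-1.3,2.9,0,0,-1.3,2.8,0,0,-1.2,2.8,0,0,-1.2,2.8,0,0,0,0,0,0,0,0,0], claw=5)

```text
time_s: 16.1
ee_pos: [414.7, -78.0, 187.1]
ee_rot: [-0.1, 89.9, -175.2]
force: [0.1, -0.5, -0.1]
gripper_width: 50.5
```

```bash
python3 - <<'E'
from h import *
go((419,-81,100))
st=env.state();np.save("st2.npy",st,allow_pickle=True)
a=env.grab_frame("wrist")[:,:,::-1];cv2.imwrite("pics/w10.png",a);print(st["gripper_width"])
E
```

```text
tool y heading -85.12432721838567 tool z [-0.996 -0.085  0.002] tool x [-2.1e-03 -2.0e-04 -1.0e+00]
shift cm now-axes [ 8.71  0.34 -0.42] pos [414.7 -78.  187.1] t 16.1 F [ 0.1 -0.5 -0.1]
50.488746841772226
```

View pics/w10.png

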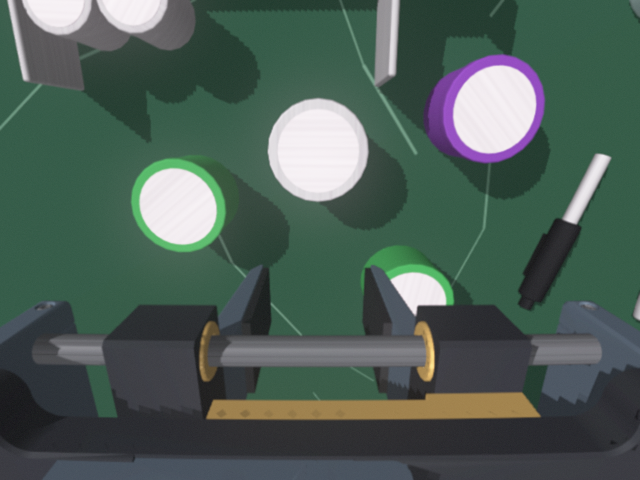

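The tin's lid is at (318,149), the green tins' lids at (179,207) and (415,310), and the purple one at (494,110). I'll measure them to check clearances.

```bash
python3 - <<'E'
from h import *
st=np.load("st2.npy",allow_pickle=True).item();W=cam("wrist",st)
O=np.array([637.6,3.5]);yaw=np.radians(5.1);X=np.array([np.cos(yaw),np.sin(yaw)]);Y=np.array([-X[1],X[0]])
for k,(u,v,z) in dict(tin=(318,149.5,60),g1=(179,206,60),g2R=(452,300,60),g2top=(415,262,60),pur=(494,110,60),jawTop=(393,0,70),jawend=(385,78,70)).items():
  p=onz(W,u,v,z)[:2];q=p-O;print(k,p.round(1),"rack",(q@X).round(1),(q@Y).round(1))
q=np.array(st["ee_pos"])[:2]-O;print("tcp",q@X,q@Y)
E
```

```text
tin [484.4 -73.7] rack -159.5 -63.3
g1 [426.4  43.4] rack -206.8 58.5
g2R [ 356.9 -213.3] rack -298.9 -191.0
g2top [ 392.3 -171.2] rack -259.9 -152.2
pur [ 528.5 -213.7] rack -128.0 -206.6
jawTop [ 595.2 -118.6] rack -53.1 -117.8
jawend [ 542.4 -120. ] rack -105.8 -114.5
tcp -229.29299408628307 -61.31416323823511
```

jog_arm(plan=[2,0.2,0,0,2.5,0,0,0,2.5,0,0,0,2.5,0,0,0,2,0,0,0,1.5,0,0,0,0.8,0,0,0,0,0,0,0,0,0,0,0])

```text
time_s: 16.9
ee_pos: [417.4, -80.4, 49.8]
ee_rot: [1.8, 90.0, -173.4]
force: [-0.4, 0.5, 0.8]
gripper_width: 50.2
```

```bash
python3 - <<'E'
from h import *
go((419,-81,45))
a=env.grab_frame("wrist")[:,:,::-1];cv2.imwrite("pics/w11.png",a)
a=env.grab_frame("scene")[:,:,::-1];cv2.imwrite("pics/s11.png",cv2.resize(a[180:360,200:440],(800,600),interpolation=cv2.INTER_CUBIC))
E
```

```text
tool y heading -85.1449716460663 tool z [-0.996 -0.085  0.001] tool x [-5.e-04 -1.e-04 -1.e+00]
shift cm now-axes [ 0.48  0.07 -0.15] pos [417.4 -80.4  49.8] t 16.9 F [-0.4  0.5  0.8]
```

View pics/w11.png

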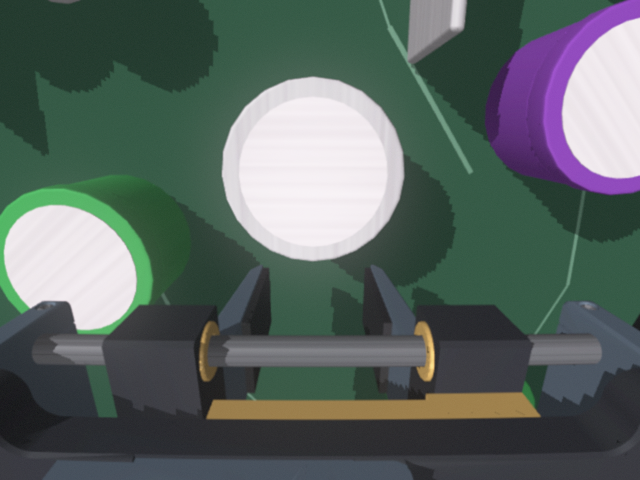

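View pics/s11.png

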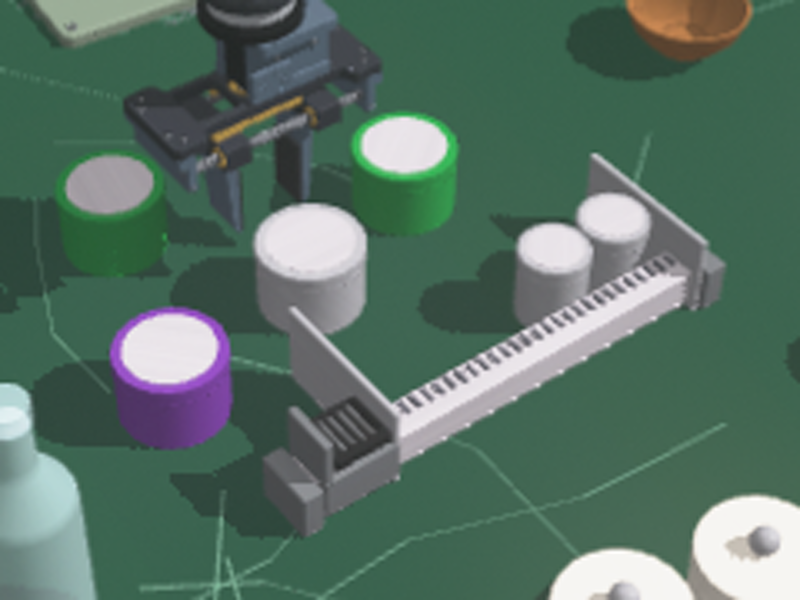

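The scene view shows the fingertips behind the steel tin, clear of both green tins. The jaw plate is at its stop and the finger length clears everything. I'll go down another 1 cm and start pushing.

jog_arm(plan=[0.5,0,0,0,0.5,0,-0.5,0,0.2,0,-0.6,0,0,0,-0.5,0,0,0,-0.3,0,0,0,0,0,0,0,0,0])

```text
time_s: 17.58
ee_pos: [436.1, -78.5, 38.1]
ee_rot: [151.5, 90.0, -23.6]
force: [-0.3, 0.4, 0.1]
gripper_width: 50.0
```

```bash
python3 - <<'E'
from h import *
go((419,-81,45))
a=env.grab_frame("wrist")[:,:,::-1];cv2.imwrite("pics/w12.png",a)
E
```

```text
tool y heading -85.122985910198 tool z [-0.996 -0.085 -0.   ] tool x [ 5.e-04 -2.e-04 -1.e+00]
shift cm now-axes [-0.69  0.1   1.72] pos [436.1 -78.5  38.1] t 17.5833 F [-0.3  0.4  0.1]
```

View pics/w12.png

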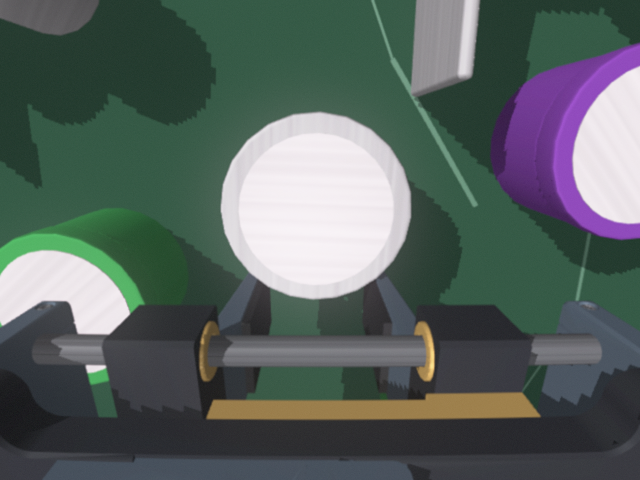

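jog_arm(plan=[0,0,-0.3,0,0,0,-0.3,0,0,0,-0.4,0,0,-0.1,-0.5,0,0,-0.2,-0.5,0,0,-0.2,-0.5,0,0,-0.2,-0.5,0,0,-0.2,-0.5,0,0,-0.2,-0.5,0,0,-0.2,-0.5,0,0,-0.2,-0.5,0,0,0,0,0])

```text
time_s: 18.63
ee_pos: [485.7, -58.9, 38.1]
ee_rot: [176.5, 89.9, 1.4]
force: [-0.9, 0.9, -0.3]
gripper_width: 50.1
```

```bash
cat > look.py <<'E'
from h import *
import sys
n=sys.argv[1]
st=env.state();q=np.array(st["ee_pos"])[:2]-[637.6,3.5];yaw=np.radians(5.1);X=np.array([np.cos(yaw),np.sin(yaw)]);Y=np.array([-X[1],X[0]])
print("tcp rack",q@X,q@Y,st["ee_pos"][2],"F",st["force"].round(1))
cv2.imwrite(f"pics/{n}.png",env.grab_frame("wrist")[:,:,::-1])
E
python3 look.py w13
```

```text
tcp rack -156.80430866868454 -48.63024061361973 38.12560128250468 F [-0.9  0.9 -0.3]
```

View pics/w13.png

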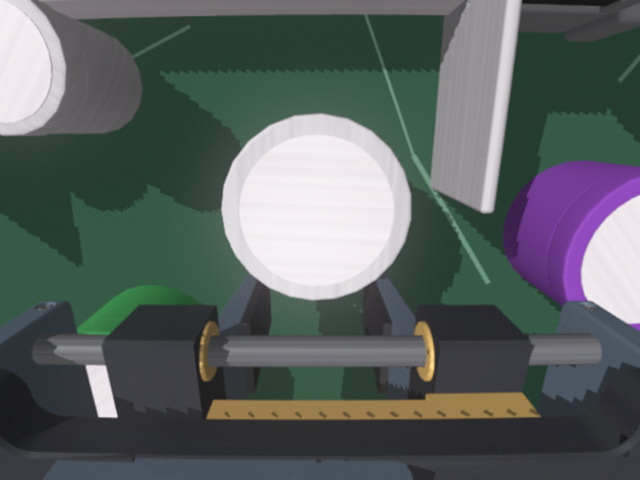

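The tin is sitting in the cradle at (317,205) and moving with the fingers. It has about 50 mm left to the bar.

jog_arm(plan=[0,0,-0.3,0,0,-0.1,-0.4,0,0,-0.1,-0.5,0,0,-0.1,-0.5,0,0,-0.1,-0.5,0,0,-0.1,-0.5,0,0,-0.1,-0.5,0,0,0,-0.5,0,0,0,-0.4,0,0,0,-0.3,0,0,0,-0.2,0,0,0,0,0])

```text
time_s: 19.68
ee_pos: [530.2, -49.4, 38.0]
ee_rot: [168.5, 90.0, -6.7]
force: [-0.5, -0.0, 0.1]
gripper_width: 49.9
```

jog_arm(plan=[0,0,-0.2,0,0,0,-0.2,0,0,0,-0.1,0,0,0,0,0,0,0,0,0])

```text
time_s: 20.1
ee_pos: [534.8, -49.1, 38.1]
ee_rot: [164.8, 90.0, -10.4]
force: [0.2, 0.4, 0.3]
gripper_width: 49.8
```

```bash
python3 look.py w14
```

```text
tcp rack -107.0934745836532 -43.21786489536208 38.06204920268896 F [0.2 0.4 0.3]
```

View pics/w14.png

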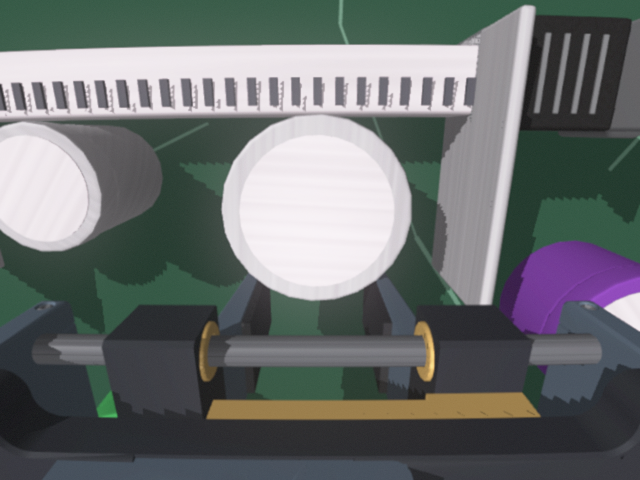

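jog_arm(plan=[0,0,-0.1,0,0,0,-0.1,0,0,0,0,0,0,0,0,0])

```text
time_s: 20.48
ee_pos: [536.5, -48.9, 38.0]
ee_rot: [26.0, 90.0, -149.1]
force: [-1.4, -0.4, 0.9]
gripper_width: 49.8
```

jog_arm(plan=[0,0,-0.1,0,0,0,-0.1,0,0,0,0,0,0,0,0,0])

```text
time_s: 20.82
ee_pos: [536.8, -48.8, 37.8]
ee_rot: [-3.5, 89.8, -178.6]
force: [-4.7, -0.6, 2.1]
gripper_width: 50.4
```

jog_arm(plan=[0,0,-0.1,0,0,0,-0.1,0,0,0,0,0,0,0,0,0])

```text
time_s: 21.15
ee_pos: [537.0, -48.7, 37.7]
ee_rot: [-3.3, 89.6, -178.4]
force: [-8.7, -1.5, 5.5]
gripper_width: 49.9
```

```bash
python3 look.py w15
```

```text
tcp rack -104.87467393209602 -43.04224137653705 37.70497050518201 F [-8.7 -1.5  5.5]
```

View pics/w15.png

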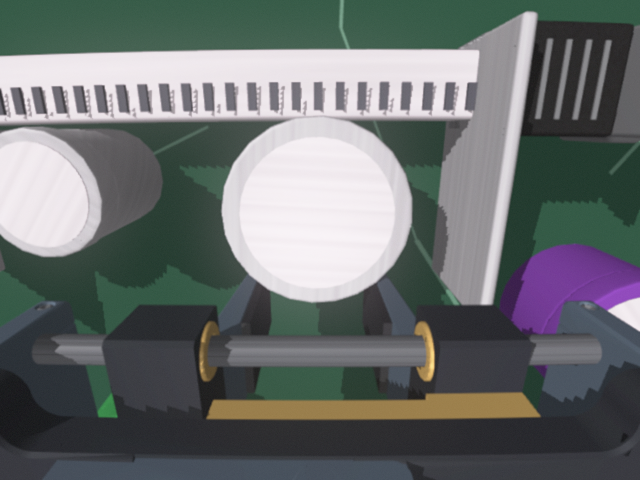

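The tin is stalled against the bar, with force up to 9 N and no motion. I'll back off, lift and verify.

jog_arm(plan=[0,0,0.3,0,0,0,0.5,0,0,0,1,0,0,0,1.5,0,0,0,1.2,0,-1,0,0,0,-3,0,0,0,-4,0,0,0,-4,0,0,0,-4,0,0,0,-3,0,0,0,0,0,0,0])

```text
time_s: 22.2
ee_pos: [500.3, -52.8, 236.2]
ee_rot: [168.3, 89.0, -6.9]
force: [0.6, 0.5, 0.0]
gripper_width: 49.9
```

```bash
python3 look.py w16; python3 - <<'E'
from h import *
a=env.grab_frame("scene")[:,:,::-1];cv2.imwrite("pics/s16.png",a)
E
```

```text
tcp rack -141.79866178353285 -43.84275240646878 236.22252008660413 F [0.6 0.5 0. ]
```

View pics/w16.png

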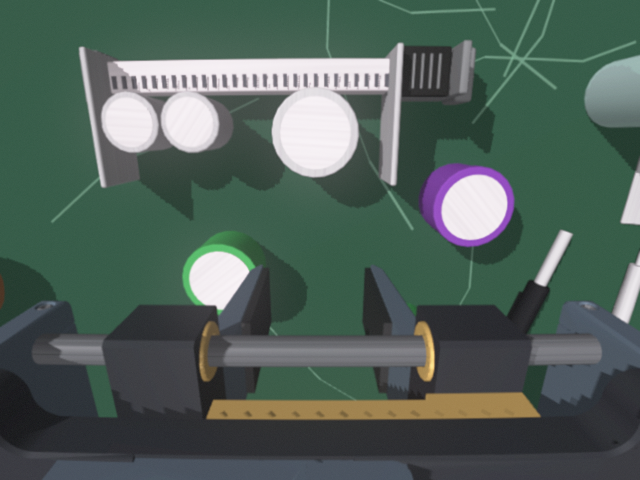

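View pics/s16.png

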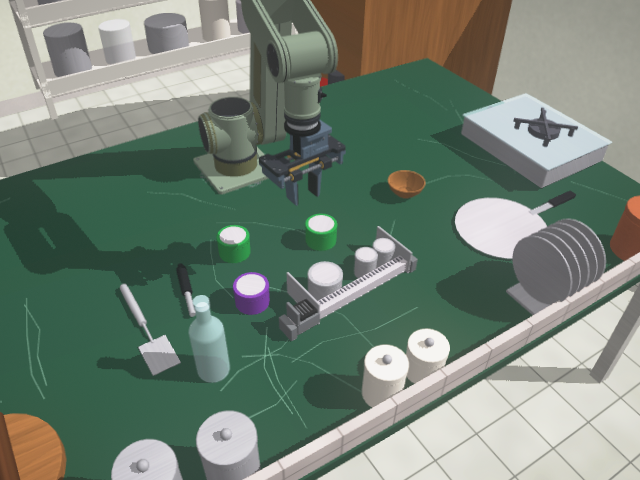

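Both views show the tin against the bar at wrist pixel (315,132), between the small tins and the jaw, with the jaw at its stop. I'll measure it once the arm is still.

jog_arm(plan=[0,0,0,0,0,0,0,0,0,0,0,0])

```text
time_s: 22.55
ee_pos: [495.0, -52.2, 226.7]
ee_rot: [-11.6, 89.8, 173.3]
force: [-0.1, -0.2, 0.4]
gripper_width: 49.6
```

```bash
python3 - <<'E'
from h import *
st=env.state();W=cam("wrist",st);a=env.grab_frame("wrist")[:,:,::-1]
cv2.imwrite("pics/w17.png",cv2.resize(a[30:210,60:540],(800,300),interpolation=cv2.INTER_CUBIC))
O=np.array([637.6,3.5]);yaw=np.radians(5.1);X=np.array([np.cos(yaw),np.sin(yaw)]);Y=np.array([-X[1],X[0]])
print(st["ee_pos"],st["ee_rot"],st["qvel"].round(1))
b=cv2.imread("pics/scene0.png").astype(int);s=env.grab_frame("scene")[:,:,::-1].astype(int)
d=(abs(b-s).max(2)>50).astype(np.uint8);n,_,S,_=cv2.connectedComponentsWithStats(d)
print([tuple(x) for x in S[1:] if x[4]>25])
for k,(u,v,z) in dict(tin=(315,132,60),jaw0=(390,80,70),jaw1=(386,180,70),end0=(90,55,70),jb=(190,122,65),ja=(130,122,65),pur=(475,205,60)).items():
  p=onz(W,u,v,z)[:2];q=p-O;print(k,p.round(1),"rack",(q@X).round(1),(q@Y).round(1))
E
```

```text
[495.01230026 -52.20837354 226.67441917] [-11.55610393  89.8400362  173.3081968 ] [ 0.1 -0.  -0.3 -0.   0.1 -0. ]
[(np.int32(16), np.int32(0), np.int32(110), np.int32(77), np.int32(2713)), (np.int32(169), np.int32(0), np.int32(169), np.int32(120), np.int32(10892)), (np.int32(240), np.int32(0), np.int32(13), np.int32(6), np.int32(56)), (np.int32(0), np.int32(15), np.int32(79), np.int32(165), np.int32(5338)), (np.int32(226), np.int32(98), np.int32(19), np.int32(21), np.int32(156)), (np.int32(284), np.int32(119), np.int32(35), np.int32(38), np.int32(421)), (np.int32(208), np.int32(121), np.int32(17), np.int32(15), np.int32(88)), (np.int32(317), np.int32(123), np.int32(14), np.int32(14), np.int32(77)), (np.int32(257), np.int32(128), np.int32(10), np.int32(11), np.int32(39)), (np.int32(259), np.int32(137), np.int32(39), np.int32(41), np.int32(370)), (np.int32(256), np.int32(146), np.int32(10), np.int32(16), np.int32(72)), (np.int32(289), np.int32(160), np.int32(29), np.int32(14), np.int32(100)), (np.int32(302), np.int32(166), np.int32(17), np.int32(9), np.int32(42)), (np.int32(209), np.int32(174), np.int32(41), np.int32(16), np.int32(348)), (np.int32(308), np.int32(174), np.int32(8), np.int32(23), np.int32(148)), (np.int32(62), np.int32(179), np.int32(8), np.int32(12), np.int32(42)), (np.int32(22), np.int32(188), np.int32(12), np.int32(23), np.int32(51)), (np.int32(217), np.int32(232), np.int32(22), np.int32(14), np.int32(141)), (np.int32(276), np.int32(241), np.int32(92), np.int32(91), np.int32(2946)), (np.int32(334), np.int32(248), np.int32(30), np.int32(27), np.int32(93))]
tin [578.2 -44.1] rack -63.4 -42.1
jaw0 [ 627.3 -105.4] rack -19.9 -107.6
jaw1 [ 541.  -114.2] rack -106.7 -108.6
end0 [626.9 155.1] rack 2.8 152.0
jb [577.7  70.3] rack -53.8 71.9
ja [573.4 125.7] rack -53.0 127.5
pur [ 523.2 -208.1] rack -132.7 -200.6
```

View pics/w17.png

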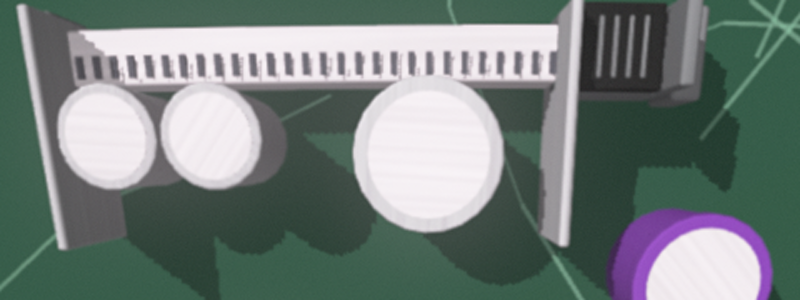

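```bash
python3 - <<'E'
from h import *
st=env.state();W=cam("wrist",st)
O=np.array([637.6,3.5]);yaw=np.radians(5.1);X=np.array([np.cos(yaw),np.sin(yaw)]);Y=np.array([-X[1],X[0]])
for k,(u,v,z) in dict(tin=(428,154,60),jaw1=(558,242,70),jaw0=(573,3,70),jb=(211,136,65),ja=(107,136,65),bar=(320,91,36),end=(66,245,70)).items():
  p=onz(W,60+u/1.6667,30+v/1.6667,z)[:2];q=p-O;print(k,"rack",(q@X).round(1),(q@Y).round(1))
def cen(f):
  h=cv2.cvtColor(f,cv2.COLOR_BGR2HSV);m=cv2.inRange(h,(45,150,90),(75,255,255));n,_,S,c=cv2.connectedComponentsWithStats(m)
  p=cv2.inRange(h,(130,100,60),(155,255,255));n2,_,S2,c2=cv2.connectedComponentsWithStats(p)
  return [(S[i][:4],c[i].round(1)) for i in range(1,n) if S[i][4]>80],[(S2[i][:4]) for i in range(1,n2) if S2[i][4]>80]
print(cen(cv2.imread("pics/scene0.png")));print(cen(cv2.imread("pics/s16.png")))
E
```

```text
tin rack -54.5 -43.9
jaw1 rack -101.9 -116.8
jaw0 rack 18.3 -117.4
jb rack -44.4 74.1
ja rack -43.5 131.6
bar rack -18.8 18.3
end rack -102.0 162.0
([(array([305, 214,  32,  36], dtype=int32), array([326. , 232.9])), (array([216, 225,  34,  38], dtype=int32), array([238.3, 245.7]))], [array([233, 272,  36,  43], dtype=int32)])
([(array([305, 214,  32,  36], dtype=int32), array([325.9, 232.6])), (array([217, 225,  33,  38], dtype=int32), array([238.9, 246.1]))], [array([233, 272,  37,  43], dtype=int32)])
```

```bash
python3 -c "
from h import *
print(env.job_done(), env.state()['time_s'])"
```

```text
the job is handed in; nothing more can be done
the job is handed in; nothing more can be done
```

The job is done and handed in at about 22.7 s of the 61 s allowed. I pressed the thumb pad to its rigid stop with closed fingertips and kept it down at about 12 N while I slid the jaw to its end stop. I then cradled the steel tin between fingertips 5 cm apart and pushed it across the counter until it touched the bar.

**Last checks (rack coordinates, mm):**
- **Jaw:** its inner face measures y ≈ -117, which is the end stop, and it had stalled there under 23 N. The pad sprang back up when I let go.
- **Tin:** its centre measures x ≈ -54.5, y ≈ -44. The nominal home is x = -57, so the difference is within camera error. It stalled against the bar at about 9 N.
- **Other things:** the small tins measure within 1 mm of where they started. In the scene picture the green and purple tins are within 1 pixel of their start. I compared the bottle, bowl, tawa, turner and lighter only through before-and-after scene pictures, which showed no change at them.

**Disagreements:**
- **Fingertip height:** the fingertips met the pad about 25 mm lower in measured TCP height than the stated offset predicted, so I went by contact force instead.
- **First tin check:** the first numeric check of the tin used pixels from before the arm had settled and was about 9 mm off in x. I repeated it on the settled picture, and those are the figures above.
- **Scene camera:** it read about 8 mm off from the other two cameras, so I measured with the top and wrist cameras.

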